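Unlock a transport carrier and hold its gate wide open

ROBOT

A 6-joint arm with a two-finger parallel gripper is mounted at the origin on a cart in front of the work surface, level with it; the furniture and walls round the work are solid. World frame = base frame: x ahead of the robot, y to its left, z up, the work surface at z = 0. Lengths are in mm, angles in rad, forces in N, time in s.
With the tool pointing down it reaches from about 275 to 750 mm from the base axis. Payload 10.2 kg.
Tool frame: the origin (TCP) lies midway between the tips of the shut fingers; the grasp point (between the pads) lies 19 mm behind it (ctrl.tcp_to_grasp is the z of the grasp point in the tool frame, in mm); z points along the fingers, y is the direction in which the jaws open and shut (so a half turn about z gives the same grasp; the last joint's range is limited). The gripper opens to 85 mm and grips with 20 to 120 N. Pads are 22 mm wide; open, the fingers measure 114 mm over their backs; the gripper's body (76 mm by 85 mm) begins 54 mm behind the grasp point. The pads swing forward as they close: fully open they stand 13 mm farther back than shut.
Start: joints at [-1.377, 0.313, 1.498, -0, 1.331, -0.223], TCP at [212.527, -480.066, 231.294] pointing down, gripper open.
Joint ranges: [-2.94, 2.94], [-0.97, 2.17], [0.19, 2.56], [-1.23, 4.37], [0.02, 3.11], [-2.88, 2.88]. Speed limits (rad/s): [2.39, 2.39, 3.01, 3.14, 3.14, 3.14].

INTERFACE

Orientations are given as a unit quaternion [w, x, y, z].
In Python, from rig import sensors, capture, order, ctrl gives the robot as it stands. The module is installed in compiled form; this text tells all that it offers.
- The arm moves only by the tool play_rows, never from a script. Its argument "deltas" is a list of rows, each a list of 7 numbers: the shift along the world's x, y, z in units of 40 mm (1.0 is 40 mm), then the turn, a rotation vector about the world's x, y, z in units of 6 degrees (1.0 is 6 degrees), then the opening, from -1 (shut) to 1 (fully open). A call has 1 to 8 rows; each row shifts and turns the commanded pose from where the row before left it; what a row does not reach is not made up. A row lasts 1/12 s, in which the tool goes at most 41.7 mm and 7.16 degrees, less where a joint would pass 70% of its speed; a pose out of reach is approached as far as the arm can. A call is refused whole if a number of a shift passes 1 or a number of a turn 1, either way. A call with a gripper value outside its range is refused whole. The fingers move at their own pace and stop on an object; "squeeze" is the grip in N (left out, the last holds). Time passes only in rows, so rows that do not move let the fingers close. It gives the time, the measured TCP pose, the force and the opening at its end, in the units of the state.
- sensors.sense(): the state, without advancing time (a new reading comes with each control period).
- capture(name): name is "side" or "top" or "wrist"; returns a dict with "pixels" (420x560x3 uint8, red, green, blue), "z_map" (420x560 float32, mm along the optical axis (not along the pixel's ray), 0 where there is no reading), "fx", "fy", "cx", "cy" (pixels), "k1" (the pictures are not rectified: a ray, as slopes to the right and down, at radius r is drawn at 1 + k1 r^2 times it, then the intrinsics apply), "eye" and "rotation" of the camera in the world; the wrist camera has in their place "tool_from_camera" (4x4, takes a point from camera to tool coordinates, whose origin is the TCP and whose axes are the flange's). Camera axes: x right, y down, z forward; pixel columns grow to the right and rows downward; lengths in mm; the calibration is good to about 2 mm. A picture is of the moment at which its call begins: read the wrist's pose just before it.
- order.finish_job(): hands the job in, once; it reports no verdict.
The state is a dict: "time_s": time; "joints": joint angles; "dq": joint speeds; "tau": joint torques, N m; "eef_pos": TCP position; "ee_rot": TCP orientation; "force": force on the tool from outside, world axes, zero at the start; "wrist_torque": the same for the moment, N m; "grip_width": opening from 0.0 (shut) to 1.0 (fully open).
Only numpy, scipy, OpenCV 4.12 (cv2) and the standard library are available. Lean on these libraries where they do the work, as an engineer would, in place of code of your own. Each camera call takes 0.05 s, during which the arm holds its last target. There are 200 camera calls.

TASK

Open the tube-rack transport carrier for a colleague who needs both hands to draw out the rack: turn the clamp knob clockwise to its stop, squeeze the tabs of the catch in front of the knob fully together, then do the same with the second catch, on the rail along the gate. Then take the gate by its upright post, swing it over its spring stop until it stands at a right angle to the front or a little beyond, and finish while still holding it there with the fingers on the post, because a spring would pull it back. Leave the rack and everything else on the bench where they are.

Things in the scene. Friction and masses are not known exactly. Their poses are not given: they have to be found in the camera images.
- carrier: Fixed carrier: grey base, aluminium frame, clear panes, 184 x 264 mm, deck 100 mm high. Origin on the worktop, 24 mm from the base's middle towards the gate. -x: gate side (front); +y: hinge end, which carries the knob and catch 1. Offsets below are in this frame, in mm. An apron 12 mm high lies before the gate (x -160 to -60, y 25 to 135).
- knob_grip (a point): Grip point of the black clamp knob, on its vertical axis, at (70, 75, 137) of the carrier. The knob is a bar 38 mm long, 14 mm wide and 32 mm high (z 112 to 144) on a round skirt of radius 20 mm. This point's x axis lies along the bar, and turns with the knob.
- knob (a joint): Angle of the clamp knob, rad: 0 to 0.25 at the start (at 0 the bar lies along the carrier's x), grows clockwise seen from above, stop at 1.4. Below about 1.2 its cam keeps catch 1 from closing. Friction about 0.08 Nm; it stays where it is left.
- catch1_mid (a point): Middle between the two black tabs of catch 1 once squeezed, at (-10, 75, 132) of the carrier, fixed to it; centre a pinch along the carrier's x here. The tabs are upright plates 8 mm thick along the pinch, 24 mm wide, z 100 to 144; slide bars at their feet reach z 113, so keep fingertips above. Over the outer faces: 41 mm open, 28 mm squeezed.
- catch1 (a joint): Travel of catch 1, m: about 0 open, 0.013 squeezed fully; its front tab (-x side) moves to +x, towards the fixed tab behind it, needs about 6 N and stays where it is left. Blocked until the knob has been turned.
- catch1_lug: Fixed tab of catch 1, at (0, 75, 100); origin at the middle of its foot.
- catch2_mid (a point): The same middle point for catch 2, at (-40, -20, 132) of the carrier; its pinch is along the carrier's y. Tabs as for catch 1. Fixed to the carrier.
- catch2 (a joint): Travel of catch 2, m: about 0 open, 0.013 squeezed fully; its tab on the -y side moves to +y, towards the fixed tab, needs about 6 N and stays where it is left. Blocked until catch 1 has been squeezed; its hook keeps the gate shut until it has been squeezed.
- catch2_lug: Fixed tab of catch 2, at (-40, -10, 100); origin at the middle of its foot.
- gate_post (a point): Upright round black post that is the gate's handle, 16 mm in diameter, fixed to the gate and turning with it; free from z 106 to z 152 (gate top at 98). Origin on its axis at z 132, the height to grip. With the gate shut it is at (-84, -85, 132) of the carrier, 206 mm from the hinge.
- gate_hinge (a point): Point on the gate's vertical hinge axis, at (-66, 120, 132) of the carrier. Fixed to the carrier. The gate reaches 235 mm from it.
- gate (a joint): Angle of the gate, rad: 0 shut, grows as it swings out from the front (clockwise seen from above), stop at 1.75; 1.57 is a right angle. A spring stud under it makes a detent at about 0.55 to 0.85 rad, which takes about 6 N at the post; a closing spring pulls with about 0.6 N at the post when shut and 2.3 N when wide.
- tube_rack: Green tube rack, 68 x 165 x 56 mm, loose inside the carrier; origin under its middle. Leave it.
- vial_a: Brown vial with black cap, 24 mm in diameter, 54 mm high, standing beside the carrier; origin under its middle. Leave it.
- vial_b: A second such vial. Leave it.
- timer: White bench timer, 66 x 68 x 21 mm, on the right. Leave it.
- foam_box: White foam box, 97 x 118 x 52 mm, on the right. Leave it.
- tip_box: Pipette tip box, black foot and clear lid, 92 x 124 x 73 mm, on the left near the robot. Leave it.

How it is judged (in metres and radians):
On the way, in this order (a step that is already met when the one before it is completed fails the run):
1. the clamp knob is turned clockwise to its stop (over 1.2 rad) (value of joint knob above 1.2 rad), for 0.2 s.
2. catch 1 is squeezed fully together, the fingers pressing on both its tabs (value of joint catch1 above 0.0105 m and contact force between the fingers and catch1_lug above 1 N and contact force between the fingers and catch1 above 1 N), for 0.1 s.
3. then catch 2 is squeezed fully together, the fingers pressing on both its tabs (value of joint catch2 above 0.0105 m and contact force between the fingers and catch2_lug above 1 N and contact force between the fingers and catch2 above 1 N), for 0.1 s.
4. the gate has been swung past its detent (over 0.95 rad) by its post (value of joint gate above 0.95 rad and contact force between the fingers and gate_c10 above 0.5 N), for 0.1 s.
At the end, for the whole second after the job is handed in: The gate stands still at 1.40 rad (80 degrees) or more, held by the fingers on its post (over 0.5 N); the knob is still turned (over 1.1 rad), both catches are still squeezed (over 9.5 mm), and the rack and the other loose things are within 30 mm of where they were (value of joint gate above 1.4 rad and velocity of joint gate between -0.1 and 0.1 rad/s and contact force between the fingers and gate_c10 above 0.5 N and value of joint knob above 1.1 rad and value of joint each of catch1, catch2 above 0.0095 m and distance of each of tube_rack, vial_a, vial_b, timer, foam_box, tip_box from where it was at the start of the episode below 0.03 m); the arm keeps its last pose, push and grip.
It fails at once if the tube rack, a vial, the timer, the foam box or the tip box is moved more than 30 mm (distance of any of tube_rack, vial_a, vial_b, timer, foam_box, tip_box from where it was at the start of the episode above 0.03 m).
It also fails if it takes over 69 s, if anything falls off the work surface, if the arm or the gripper's body presses on something with over 40 N, if the wrist force passes 120 N, or if a joint passes its speed limit or range.

## Working session

There is one attempt and no reset: what is moved stays moved. The work goes in short steps, Python scripts to look and compute and a tool call to move; the robot and the scene stay as the last step left them, time stands still between calls to the robot, and variables do not carry over. Pictures are saved under pics/ and viewed, about 8 in all and at most 12, crops included, and the job is handed in when it is done.

Besides the shell and the picture viewer there is one more tool, called after "Request:" by a JSON object that holds its "fn" and its "kwargs", one argument or row to a line. play_rows: Moves the arm, as the interface text tells. Its arguments: {"type":"object","properties":{"deltas":{"type":"array","items":{"type":"array","items":{"type":"number"}}},"squeeze":{"type":"number"}},"required":["deltas"]}

```bash
mkdir -p pics; cat > h.py <<'E'
import numpy as np, cv2
from rig import sensors, capture, order, ctrl
def rays(c,uv):
    uv=np.atleast_2d(np.float32(uv)); x=(uv[:,0]-c['cx'])/c['fx']; y=(uv[:,1]-c['cy'])/c['fy']
    a,b=x.copy(),y.copy()
    for _ in range(10):
        s=1+c['k1']*(a*a+b*b); a,b=x/s,y/s
    return np.stack([a,b,np.ones_like(a)],1)
def pose(c,st=None):
    if 'eye' in c: return np.array(c['rotation']),np.array(c['eye'])
    from scipy.spatial.transform import Rotation as R
    w,x,y,z=st['ee_rot']; Rt=R.from_quat([x,y,z,w]).as_matrix(); T=np.array(c['tool_from_camera'])
    return Rt@T[:3,:3], Rt@T[:3,3]+np.array(st['eef_pos'])
def onplane(c,uv,z,st=None):
    R,e=pose(c,st); d=rays(c,uv)@R.T
    return e+d*((z-e[2])/d[:,2])[:,None]
def cloud(c,st=None):
    h,w=c['z_map'].shape; v,u=np.mgrid[:h,:w]; R,e=pose(c,st)
    p=rays(c,np.stack([u.ravel(),v.ravel()],1))*c['z_map'].reshape(-1,1)
    return (p@R.T+e).reshape(h,w,3)
def save(c,n): cv2.imwrite('pics/'+n,cv2.cvtColor(c['pixels'],cv2.COLOR_RGB2BGR))
E
python3 - <<'E'
from h import *
s=sensors.sense();print(s, ctrl.tcp_to_grasp)
for n in('top','side'):
    c=capture(n);save(c,n+'.png');print(n,c['eye'],np.array(c['rotation']).round(2).tolist(),c['fx'],c['k1'])
    np.save(n+'.npy',c,allow_pickle=True)
E
```

```text
{'time_s': 0.0, 'joints': array([-1.37741483e+00,  3.13484893e-01,  1.49843859e+00, -7.95184351e-06,
        1.33099559e+00, -2.23406791e-01]), 'dq': array([ 1.72625527e-03,  5.82410452e-04,  1.28871256e-03, -8.21902501e-04,
       -9.38407288e-04,  2.31675215e-05]), 'tau': array([-2.92039722e-04, -4.12263250e+01, -2.59746087e+01, -1.95845364e-04,
        4.12035894e-03, -9.09079212e-07]), 'eef_pos': array([ 212.46686982, -479.80644042,  230.7166551 ]), 'ee_rot': array([-6.63192568e-04,  9.78363999e-01,  2.06889935e-01,  6.09506440e-06]), 'force': array([-0.34386413,  0.34050725, -0.47421643]), 'wrist_torque': array([-0.01535305, -0.04563602, -0.06585986]), 'grip_width': 1.0002108702005856} -18.700000000000003
top [ 327.2000428   -51.13027276 1367.49940315] [-0.04, 0.71, -0.7, 0.04] 454.0100105932482 -0.12896656328913078
side [ 140.8118706  1092.1927915   922.46066837] [0.07, -0.14, 0.88, -0.46] 479.98442274797196 0.009664650378167515
```

View pics/top.png

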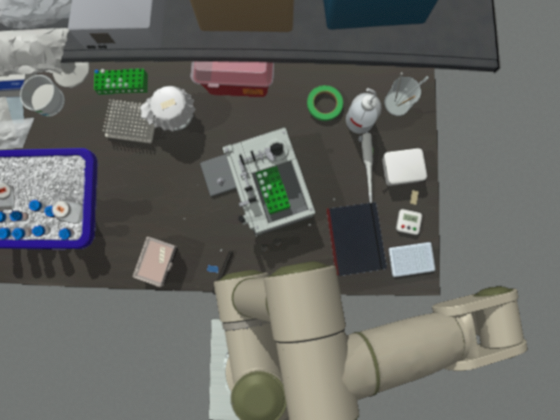

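View pics/side.png

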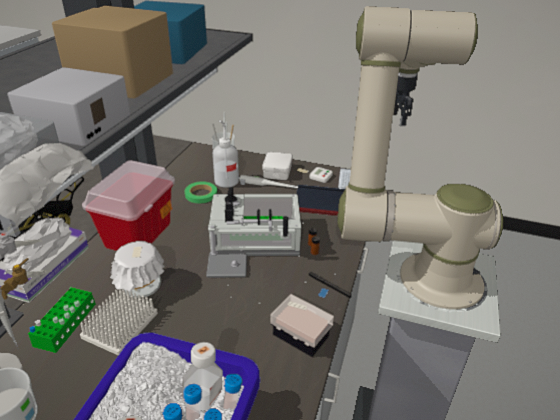

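```bash
python3 - <<'E'
s=open('h.py').read()
s=s.replace("    if 'eye' in c: return np.array(c['rotation']),np.array(c['eye'])\n    from scipy.spatial.transform import Rotation as R\n","    from scipy.spatial.transform import Rotation as R\n    if 'eye' in c:\n        q=c['rotation']; return R.from_quat([q[1],q[2],q[3],q[0]]).as_matrix(),np.array(c['eye'])\n")
open('h.py','w').write(s)
E
python3 - <<'E'
from h import *
c=np.load('top.npy',allow_pickle=True).item()
P=cloud(c); im=c['pixels'].astype(int)
print('table z',np.median(P[250:270,180:220,2]),'corner pts')
sub=np.s_[110:250,190:330]
p=P[sub].reshape(-1,3); col=im[sub].reshape(-1,3)
dark=(col.max(1)<45)&(p[:,2]>108)&(p[:,2]<160)
m=np.zeros(140*140,np.uint8);m[dark]=255
n,l,st,ce=cv2.connectedComponentsWithStats(m.reshape(140,140))
for i in range(1,n):
    if st[i,4]>=4:
        q=p[(l==i).ravel()]; print('dark',ce[i]+[190,110],st[i,4],q.mean(0).round(),q[:,2].max().round())
hi=(p[:,2]>80)&(p[:,2]<115)
h=np.float32(p[hi][:,:2]); print('frame',cv2.minAreaRect(h),hi.sum())
a=cv2.resize(cv2.cvtColor(c['pixels'][sub],cv2.COLOR_RGB2BGR),(590,590),interpolation=cv2.INTER_CUBIC)
s=np.load('side.npy',allow_pickle=True).item()
cv2.imwrite('pics/crop.png',a)
E
```

```text
table z -0.3201276714796677 corner pts
dark [276.66101695 150.10169492] 59 [636. -27. 125.] 147.0
dark [248.83333333 188.66666667] 6 [523.  47. 132.] 140.0
dark [252.375 199.625] 8 [492.  36. 139.] 148.0
dark [241.83333333 220.16666667] 6 [435.  62. 144.] 156.0
frame ((553.7662353515625, 0.964324951171875), (261.1932067871094, 203.4313201904297), 19.77570152282715) 3430
```

View pics/crop.png

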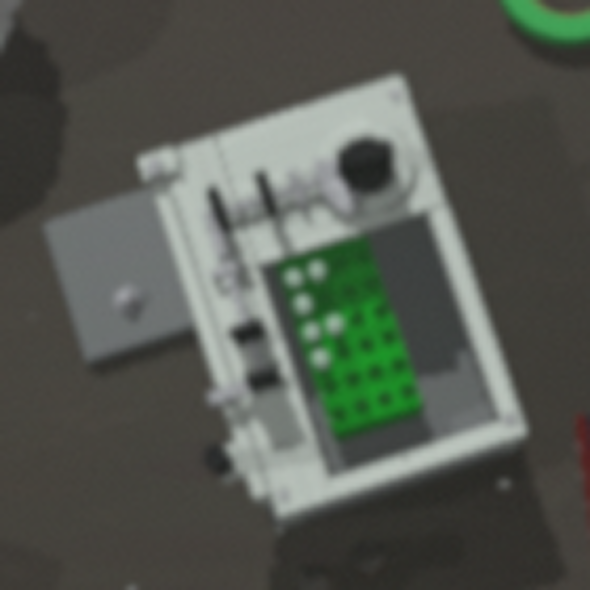

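```bash
cat > fit.py <<'E'
from h import *
def fit(src,dst):
    s=np.array(src)[:,:2];d=np.array(dst)[:,:2]; a=s-s.mean(0);b=d-d.mean(0)
    th=np.arctan2((a[:,0]*b[:,1]-a[:,1]*b[:,0]).sum(),(a*b).sum())
    R=np.array([[np.cos(th),-np.sin(th)],[np.sin(th),np.cos(th)]]); t=d.mean(0)-R@s.mean(0)
    return th,R,t,(s@R.T+t-d)
E
python3 - <<'E'
from fit import *
c=np.load('top.npy',allow_pickle=True).item()
px=np.array([[365,163],[219,207],[270,193],[247,332],[264,380],[218,459]])/4.214+[190,110]-.4
z=[144,144,144,144,144,152]
src=[[70,75],[-33,75],[0,75],[-40,-10],[-40,-43],[-84,-85]]
w=np.array([onplane(c,p,zz)[0] for p,zz in zip(px,z)])
th,R,t,e=fit(src,w); print(np.degrees(th),t,e.round(1).tolist())
for n,p in dict(knob=(70,75),c1=(-10,75),c2=(-40,-20),post=(-84,-85),hinge=(-66,120),corner=(116,-132)).items(): print(n,(R@p+t).round(1))
E
```

```text
-70.62172118033365 [544.58656477  12.92445316] [[2.4, -2.6], [-0.2, -0.1], [0.7, 1.9], [-0.4, -0.6], [-0.4, 0.5], [-2.1, 0.8]]
knob [638.6 -28.2]
c1 [612.   47.2]
c2 [512.4  44. ]
post [436.5  64. ]
hinge [635.9 115. ]
corner [ 458.6 -140.3]
```

Request:
{"fn": "play_rows", "kwargs": {
  "deltas": [
    [0.67,0.7,0.08,0,0,0.8,1],
    [0.67,0.7,0.08,0,0,0.8,1],
    [0.67,0.7,0.08,0,0,0.8,1],
    [0.67,0.7,0.08,0,0,0.8,1],
    [0.67,0.7,0.08,0,0,0.8,1],
    [0.67,0.7,0.08,0,0,0.8,1],
    [0.67,0.7,0.08,0,0,0.8,1],
    [0.67,0.7,0.08,0,0,0.8,1]
  ],
  "squeeze": 60
}}

```text
time_s: 0.77
eef_pos: [427.8, -254.3, 256.9]
ee_rot: [-0.0, 0.855, 0.519, -0.0]
force: [0.6, -0.8, 0.6]
grip_width: 1.0
```

Request:
{"fn": "play_rows", "kwargs": {
  "deltas": [
    [0.67,0.7,0.08,0,0,0.8,1],
    [0.67,0.7,0.08,0,0,0.8,1],
    [0.67,0.7,0.08,0,0,0.8,1],
    [0.67,0.7,0.08,0,0,0.8,1],
    [0.67,0.7,0.08,0,0,0.8,1],
    [0.67,0.7,0.08,0,0,0.8,1],
    [0.67,0.7,0.08,0,0,0.8,1],
    [0,0,0,0,0,0,1]
  ]
}}

```text
time_s: 1.43
eef_pos: [617.2, -55.2, 278.4]
ee_rot: [-0.001, 0.666, 0.746, 0.001]
force: [-1.2, 0.0, -0.2]
grip_width: 0.998
```

```bash
python3 - <<'E'
from h import *
s=sensors.sense();c=capture('wrist');np.save('w1.npy',{**c,'st':s},allow_pickle=True);save(c,'w1.png')
print(s['eef_pos'],s['ee_rot'],s['joints'],s['time_s'])
E
```

```text
[617.21926906 -55.18305287 278.39444486] [-5.16446641e-04  6.66378546e-01  7.45613140e-01  6.41070023e-04] [-0.2786384   0.50572237  1.09674225  0.00160482  1.53949933 -0.3908023 ] 1.4333
```

View pics/w1.png

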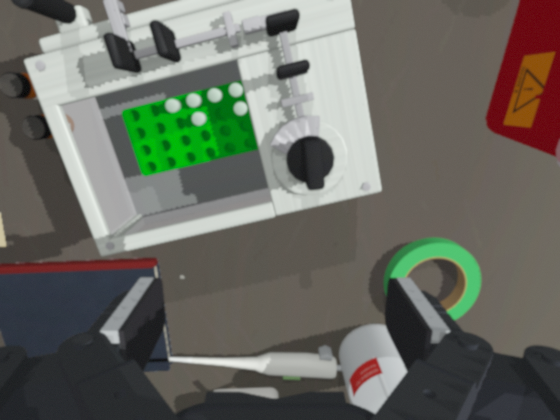

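```bash
cat > tabs.py <<'E'
from fit import *
import sys
c=np.load(sys.argv[1],allow_pickle=True).item(); P=cloud(c,c['st']); im=c['pixels'].astype(int)
m=((im.max(2)<70)&(P[...,2]>137)&(P[...,2]<160)).astype(np.uint8)*255; m[270:]=0
n,l,st,ce=cv2.connectedComponentsWithStats(m)
for i in range(1,n):
    if st[i,4]>=25:
        q=P[l==i]; zz=np.median(q[:,2]); uv=np.argwhere(l==i)[:,::-1]
        q=onplane(c,uv,152 if zz>148 else 144,c['st'])
        r=cv2.minAreaRect(np.float32(q[:,:2])); print(ce[i].round(),st[i,4],zz.round(1),np.round(r[0],1),np.round(r[1],1),round(r[2],1))
E
python3 tabs.py w1.npy
```

```text
[31.  4.] 312 149.4 [445.5  58.1] [23.1  6.4] 5.9
[282.  19.] 369 143.8 [608.1  69.2] [21.5  7.4] 19.3
[161.  39.] 453 143.6 [528.2  48. ] [ 9.6 23.1] 19.8
[115.  51.] 425 143.5 [497.4  37.1] [ 9.4 23.3] 20.3
[292.  69.] 347 144.1 [619.   38.6] [22.1  7.9] 18.8
[313. 163.] 899 144.4 [642.4 -24.7] [14.1 36.9] 13.3
```

Request:
{"fn": "play_rows", "kwargs": {
  "deltas": [
    [0.3,0.38,-0.4,0,0,0.6,1],
    [0.3,0.38,-0.5,0,0,0.6,1],
    [0,0,-0.5,0,0,0,1],
    [0,0,0,0,0,0,1],
    [0,0,0,0,0,0,1]
  ]
}}

```text
time_s: 1.9
eef_pos: [637.8, -30.4, 222.9]
ee_rot: [-0.001, 0.623, 0.783, -0.001]
force: [-0.2, -0.4, 0.9]
grip_width: 0.998
```

```bash
sed -i 's/m\[270:\]=0/m[400:]=0/' tabs.py; python3 - <<'E'
from h import *
s=sensors.sense();c=capture('wrist');np.save('w2.npy',{**c,'st':s},allow_pickle=True);save(c,'w2.png')
print(s['eef_pos'],s['ee_rot'],s['dq'].round(3))
E
python3 tabs.py w2.npy
```

```text
[637.83684644 -30.41988432 222.91628737] [-9.11134949e-04  6.22608032e-01  7.82533130e-01 -5.55978748e-04] [-0.004 -0.031 -0.045 -0.001  0.008 -0.   ]
[112.  44.] 648 143.4 [528.8  48.8] [10.3 23.1] 18.1
[54. 53.] 668 143.3 [497.9  37.9] [10.2 23.1] 18.8
[264.  39.] 607 144.0 [608.6  69.8] [22.  8.] 19.4
[271. 100.] 481 144.2 [619.3  39.6] [21.8  7.3] 18.4
[285. 213.] 1249 144.4 [642.6 -24.2] [13.7 37.3] 13.0
```

View pics/w2.png

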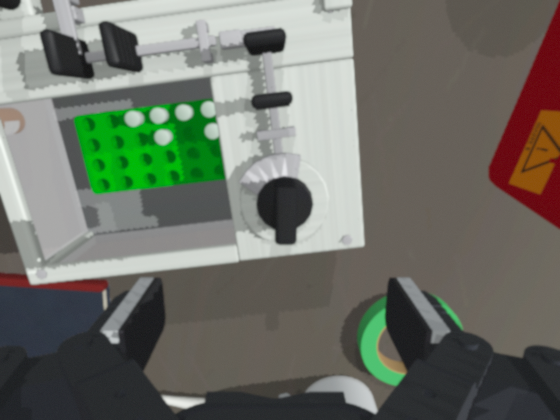

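Request:
{"fn": "play_rows", "kwargs": {
  "deltas": [
    [0.11,0.15,-0.5,0,0,0,1],
    [0,0,-0.8,0,0,0,0.5],
    [0,0,-0.8,0,0,0,0.0],
    [0,0,-0.5,0,0,0,-0.4],
    [0,0,0,0,0,0,-0.4],
    [0,0,0,0,0,0,-0.4]
  ]
}}

```text
time_s: 2.45
eef_pos: [643.2, -24.4, 120.8]
ee_rot: [0.001, 0.622, 0.783, 0.0]
force: [-0.3, 0.3, 0.5]
grip_width: 0.309
```

Request:
{"fn": "play_rows", "kwargs": {
  "deltas": [
    [0,0,0,0,0,0,-1],
    [0,0,0,0,0,0,-1],
    [0,0,0,0,0,0,-1],
    [0,0,0,0,0,0,-1],
    [0,0,0,0,0,0,-1],
    [0,0,0,0,0,0,-1]
  ],
  "squeeze": 50
}}

```text
time_s: 2.95
eef_pos: [643.3, -24.5, 122.4]
ee_rot: [0.001, 0.622, 0.783, 0.0]
force: [-6.5, -2.9, 4.2]
grip_width: 0.15
```

Request:
{"fn": "play_rows", "kwargs": {
  "deltas": [
    [0,0,0,0,0,-0.9,-1],
    [0,0,0,0,0,-0.9,-1],
    [0,0,0,0,0,-0.9,-1],
    [0,0,0,0,0,-0.9,-1],
    [0,0,0,0,0,-0.9,-1],
    [0,0,0,0,0,-0.9,-1],
    [0,0,0,0,0,-0.9,-1],
    [0,0,0,0,0,-0.9,-1]
  ]
}}

```text
time_s: 3.62
eef_pos: [643.6, -24.7, 122.4]
ee_rot: [0.002, 0.868, 0.497, 0.001]
force: [-3.1, -2.1, 4.1]
grip_width: 0.15
```

Request:
{"fn": "play_rows", "kwargs": {
  "deltas": [
    [0,0,0,0,0,-0.9,-1],
    [0,0,0,0,0,-0.9,-1],
    [0,0,0,0,0,-0.9,-1],
    [0,0,0,0,0,-0.9,-1],
    [0,0,0,0,0,-0.9,-1],
    [0,0,0,0,0,-0.4,-1],
    [0,0,0,0,0,0,-1],
    [0,0,0,0,0,0,-1]
  ]
}}

```text
time_s: 4.28
eef_pos: [643.7, -24.9, 122.4]
ee_rot: [0.002, 0.965, 0.263, 0.001]
force: [-4.5, -4.6, 7.4]
grip_width: 0.151
```

```bash
python3 - <<'E'
from h import *
s=sensors.sense();print(s['eef_pos'],s['ee_rot'],s['wrist_torque'],s['force'],2*np.degrees(np.arctan2(s['ee_rot'][2],s['ee_rot'][1])))
E
```

```text
[643.73216971 -24.86485317 122.40220204] [0.0016329  0.9647139  0.26329133 0.00144944] [-0.86166139  0.79226639 -0.05298121] [-4.45313603 -4.58724527  7.37064789] 30.530971075709147
```

Request:
{"fn": "play_rows", "kwargs": {
  "deltas": [
    [0,0,0,0,0,0,0],
    [0,0,0,0,0,0,0],
    [0,0,0,0,0,0,0],
    [0,0,0.6,0,0,0,0],
    [0,0,0.6,0,0,0,0],
    [-0.23,0.62,0,0,0,-0.6,0.7],
    [-0.23,0.62,0,0,0,-0.6,0.7],
    [-0.23,0.62,0,0,0,-0.6,0.7]
  ]
}}

```text
time_s: 4.95
eef_pos: [615.1, 51.6, 167.7]
ee_rot: [-0.0, 0.986, 0.169, 0.0]
force: [0.5, 0.6, -0.1]
grip_width: 0.848
```

Request:
{"fn": "play_rows", "kwargs": {
  "deltas": [
    [0,0,0,0,0,0,0.7],
    [0,0,0,0,0,0,0.7],
    [0,0,0,0,0,0,0.7]
  ]
}}

```text
time_s: 5.2
eef_pos: [615.6, 50.4, 167.5]
ee_rot: [0.0, 0.985, 0.171, 0.0]
force: [-0.4, -0.8, -0.3]
grip_width: 0.849
```

```bash
python3 - <<'E'
from h import *
s=sensors.sense();c=capture('wrist');np.save('w3.npy',{**c,'st':s},allow_pickle=True);save(c,'w3.png')
print(s['eef_pos'],s['grip_width'],2*np.degrees(np.arctan2(s['ee_rot'][2],s['ee_rot'][1])))
E
python3 tabs.py w3.npy
```

```text
[615.62683034  50.41303226 167.4555622 ] 0.8486688247679376 19.745185842121767
[438. 253.] 2201 144.2 [643.8 -22.5] [38.9 15.1] 29.8
[230. 255.] 712 143.9 [610.6  70.9] [24.2  7.7] 20.2
[296. 254.] 722 143.9 [621.2  41.2] [24.2  7.6] 20.3
[219. 390.] 204 138.3 [534.1  52.5] [ 7.4 23.7] 33.7
```

View pics/w3.png

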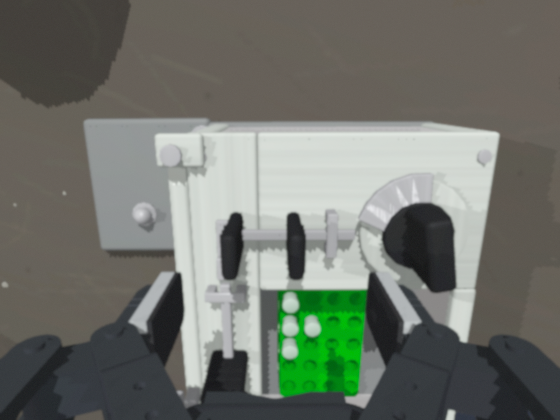

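Request:
{"fn": "play_rows", "kwargs": {
  "deltas": [
    [0.01,-0.02,-0.6,0,0,0,0.7],
    [0,0,-0.65,0,0,0,0.7],
    [0,0,0,0,0,0,0.7],
    [0,0,0,0,0,0,0.2],
    [0,0,0,0,0,0,0.0],
    [0,0,0,0,0,0,-0.2],
    [0,0,0,0,0,0,-0.2]
  ]
}}

```text
time_s: 5.83
eef_pos: [616.3, 50.8, 119.6]
ee_rot: [-0.001, 0.985, 0.171, 0.001]
force: [-2.3, 5.5, 4.5]
grip_width: 0.401
```

Request:
{"fn": "play_rows", "kwargs": {
  "deltas": [
    [0,0,0,0,0,0,-1],
    [0,0,0,0,0,0,-1],
    [0,0,0,0,0,0,-1],
    [0,0,0,0,0,0,-1],
    [0,0,0,0,0,0,-1],
    [0,0,0,0,0,0,-1],
    [0,0,0,0,0,0,-1]
  ]
}}

```text
time_s: 6.42
eef_pos: [616.8, 49.8, 120.1]
ee_rot: [0.0, 0.985, 0.171, 0.002]
force: [-0.7, -0.2, 7.8]
grip_width: 0.304
```

Request:
{"fn": "play_rows", "kwargs": {
  "deltas": [
    [0,0,0,0,0,0,0.3],
    [0,0,0,0,0,0,0.3],
    [0,0,0,0,0,0,0.3],
    [0,0,0.6,0,0,0,0.3],
    [0,0,0.7,0,0,0,0.3],
    [-0.2,0,0.1,0,0,1,0.7],
    [-0.2,0,0,0,0,1,0.7],
    [-0.2,0,0,0,0,1,0.7]
  ]
}}

```text
time_s: 7.08
eef_pos: [591.7, 49.7, 174.1]
ee_rot: [0.0, 0.946, 0.325, 0.001]
force: [0.3, 0.5, -0.8]
grip_width: 0.852
```

Request:
{"fn": "play_rows", "kwargs": {
  "deltas": [
    [-0.2,0,0,0,0,1,0.7],
    [-0.2,0,0,0,0,1,0.7],
    [-0.2,0,0,0,0,1,0.7],
    [-0.2,0,0,0,0,1,0.7],
    [-0.2,-0.04,0,0,0,1,0.7],
    [-0.2,-0.04,0,0,0,1,0.7],
    [-0.2,0,0,0,0,1,0.7],
    [-0.2,0,0,0,0,1,0.7]
  ]
}}

```text
time_s: 7.75
eef_pos: [527.5, 46.5, 173.5]
ee_rot: [0.0, 0.732, 0.682, 0.0]
force: [0.5, 0.2, -0.1]
grip_width: 0.853
```

Request:
{"fn": "play_rows", "kwargs": {
  "deltas": [
    [-0.2,0,0,0,0,1,0.7],
    [-0.08,0,0,0,0,1,0.7],
    [0,0,0,0,0,1,0.7],
    [0,0,0,0,0,1,0.7],
    [0,0,0,0,0,0,0.7],
    [0,0,0,0,0,0,0.7]
  ]
}}

```text
time_s: 8.25
eef_pos: [516.7, 46.6, 173.5]
ee_rot: [0.0, 0.577, 0.817, 0.0]
force: [-0.9, -0.5, -0.2]
grip_width: 0.853
```

```bash
python3 - <<'E'
from h import *
s=sensors.sense();c=capture('wrist');np.save('w4.npy',{**c,'st':s},allow_pickle=True);save(c,'w4.png')
print(s['eef_pos'],s['grip_width'],2*np.degrees(np.arctan2(s['ee_rot'][2],s['ee_rot'][1])))
E
python3 tabs.py w4.npy
```

```text
[516.65599106  46.58568532 173.45574765] 0.8529020458312023 109.49871121018649
[130. 168.] 1346 152.3 [442.   66.4] [21.1 15.6] 35.2
[294. 251.] 666 144.0 [524.7  50.8] [ 7.4 24.9] 20.6
[228. 251.] 683 144.0 [494.9  39.5] [ 7.9 24.5] 19.9
[454. 285.] 797 143.2 [608.9  60.7] [25.1 11.3] 19.3
[453. 318.] 600 143.1 [615.9  42.2] [24.2 10.8] 19.2
```

View pics/w4.png

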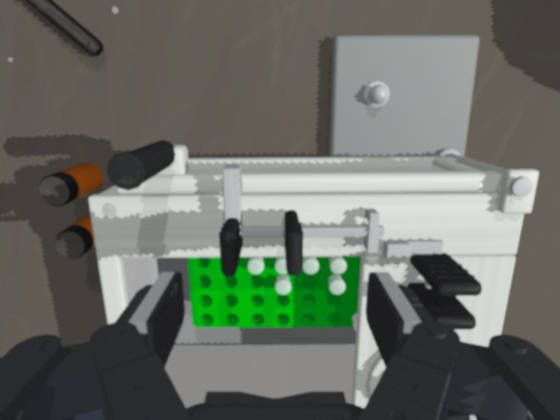

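Request:
{"fn": "play_rows", "kwargs": {
  "deltas": [
    [0.01,0,-0.65,0,0,0,0.7],
    [0,0,-0.7,0,0,0,0.7],
    [0,0,0,0,0,0,0.7],
    [0,0,0,0,0,0,0.2],
    [0,0,0,0,0,0,0.0],
    [0,0,0,0,0,0,-0.2],
    [0,0,0,0,0,0,-0.2]
  ]
}}

```text
time_s: 8.88
eef_pos: [516.9, 46.4, 121.1]
ee_rot: [0.0, 0.576, 0.817, -0.0]
force: [-5.1, -2.9, 3.7]
grip_width: 0.4
```

Request:
{"fn": "play_rows", "kwargs": {
  "deltas": [
    [0,0,0,0,0,0,-1],
    [0,0,0,0,0,0,-1],
    [0,0,0,0,0,0,-1],
    [0,0,0,0,0,0,-1],
    [0,0,0,0,0,0,-1],
    [0,0,0,0,0,0,-1],
    [0,0,0,0,0,0,-1]
  ]
}}

```text
time_s: 9.47
eef_pos: [516.7, 46.3, 121.4]
ee_rot: [0.0, 0.576, 0.818, -0.001]
force: [-6.6, -2.6, 7.7]
grip_width: 0.304
```

Request:
{"fn": "play_rows", "kwargs": {
  "deltas": [
    [0,0,0,0,0,0,0.3],
    [0,0,0,0,0,0,0.3],
    [0,0,0,0,0,0,0.3],
    [0,0,0.7,0,0,0,0.3],
    [0,0,0.8,0,0,0,0.3],
    [-0.1,0.03,0.1,0,0,1,0.5],
    [-0.15,0.04,0,0,0,1,0.5],
    [-0.15,0.04,0,0,0,1,0.5]
  ]
}}

```text
time_s: 10.13
eef_pos: [501.3, 51.2, 184.5]
ee_rot: [0.001, 0.439, 0.899, 0.0]
force: [0.1, -0.4, -0.7]
grip_width: 0.745
```

Request:
{"fn": "play_rows", "kwargs": {
  "deltas": [
    [-0.15,0.04,0,0,0,1,0.5],
    [-0.15,0.04,0,0,0,1,0.5],
    [-0.15,0.04,0,0,0,1,0.5],
    [-0.15,0.04,0,0,0,1,0.5],
    [-0.15,0.04,0,0,0,1,0.5],
    [-0.15,0.04,0,0,0,1,0.5],
    [-0.15,0.04,0,0,0,1,0.5],
    [-0.15,0.04,0,0,0,1,0.5]
  ]
}}

```text
time_s: 10.8
eef_pos: [453.0, 64.0, 183.9]
ee_rot: [0.001, 0.035, 0.999, 0.0]
force: [1.2, -0.6, 0.3]
grip_width: 0.752
```

Request:
{"fn": "play_rows", "kwargs": {
  "deltas": [
    [-0.15,0.03,0,0,0,1,0.5],
    [-0.15,0.03,0,0,0,1,0.5],
    [0,0,0,0,0,1,0.5],
    [0,0,0,0,0,1,0.5],
    [0,0,0,0,0,0,0.5],
    [0,0,0,0,0,0,0.5]
  ]
}}

```text
time_s: 11.3
eef_pos: [441.2, 66.3, 183.7]
ee_rot: [0.001, -0.169, 0.986, -0.0]
force: [-0.3, -0.1, -0.3]
grip_width: 0.752
```

```bash
python3 - <<'E'
from h import *
s=sensors.sense();c=capture('wrist');np.save('w5.npy',{**c,'st':s},allow_pickle=True);save(c,'w5.png')
print(s['eef_pos'],s['grip_width'],s['joints'],2*np.degrees(np.arctan2(s['ee_rot'][2],s['ee_rot'][1])))
E
python3 tabs.py w5.npy
```

```text
[441.20226993  66.34418476 183.72528198] 0.7517304504723681 [-1.14509008e-01  1.85904731e-01  1.79316593e+00  8.96377747e-05
  1.16148942e+00 -2.02554152e+00] 199.49205604616978
[273. 239.] 526 152.0 [435.6  62.7] [15.4 15.6] 24.2
[203. 331.] 448 143.0 [502.2  44.3] [12.3 17.9] 19.6
[199. 360.] 615 143.1 [521.5  47.9] [11.6 23.9] 23.3
```

View pics/w5.png

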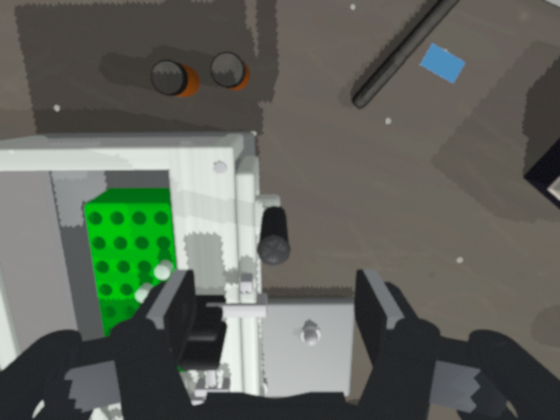

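Request:
{"fn": "play_rows", "kwargs": {
  "deltas": [
    [-0.01,-0.03,-0.8,0,0,0,0.5],
    [0,0,-0.85,0,0,0,0.2],
    [0,0,0,0,0,0,-0.2],
    [0,0,0,0,0,0,-0.5],
    [0,0,0,0,0,0,-0.5],
    [0,0,0,0,0,0,-0.5]
  ]
}}

```text
time_s: 11.85
eef_pos: [441.6, 65.1, 119.1]
ee_rot: [0.002, -0.171, 0.985, -0.0]
force: [0.4, 0.9, -0.4]
grip_width: 0.257
```

Request:
{"fn": "play_rows", "kwargs": {
  "deltas": [
    [0,0,0,0,0,0,-1],
    [0,0,0,0,0,0,-1],
    [0,0,0,0,0,0,-1],
    [0,0,0,0,0,0,-1],
    [0,0,0,0,0,0,-1]
  ],
  "squeeze": 50
}}

```text
time_s: 12.27
eef_pos: [441.3, 65.5, 119.0]
ee_rot: [0.001, -0.171, 0.985, -0.0]
force: [-2.2, 3.9, 7.3]
grip_width: 0.169
```

```bash
python3 - <<'E'
from h import *
s=sensors.sense();print(s['eef_pos'],s['force'],s['grip_width'])
h=np.array([640.4,117.7]);p=np.array([440.6,65.2])
print(np.linalg.norm(p-h))
v=p-h; pts=[]
for k in range(21):
    a=-np.radians(4.6)*k; pts.append(h+[v[0]*np.cos(a)-v[1]*np.sin(a),v[0]*np.sin(a)+v[1]*np.cos(a)])
print((np.diff(pts,axis=0)/40).round(2).tolist(),pts[-1])
E
```

```text
[441.30353886  65.4684391  119.03319871] [-2.20233308  3.89510211  7.34882562] 0.16932142251903975
206.58240486546762
[[-0.09, 0.4], [-0.06, 0.41], [-0.02, 0.41], [0.01, 0.41], [0.04, 0.41], [0.08, 0.41], [0.11, 0.4], [0.14, 0.39], [0.17, 0.38], [0.2, 0.36], [0.23, 0.35], [0.26, 0.33], [0.28, 0.3], [0.31, 0.28], [0.33, 0.26], [0.35, 0.23], [0.36, 0.2], [0.38, 0.17], [0.39, 0.14], [0.4, 0.11]] [594.90490102 319.21051082]
```

Request:
{"fn": "play_rows", "kwargs": {
  "deltas": [
    [-0.09,0.4,0,0,0,-0.77,-1],
    [-0.06,0.41,0,0,0,-0.77,-1],
    [-0.02,0.41,0,0,0,-0.77,-1],
    [0.01,0.41,0,0,0,-0.77,-1],
    [0.04,0.41,0,0,0,-0.77,-1],
    [0.08,0.41,0,0,0,-0.77,-1]
  ]
}}

```text
time_s: 12.77
eef_pos: [439.6, 163.9, 119.1]
ee_rot: [0.001, 0.072, 0.997, 0.0]
force: [2.6, -2.2, 4.7]
grip_width: 0.17
```

Request:
{"fn": "play_rows", "kwargs": {
  "deltas": [
    [0.11,0.4,0,0,0,-0.77,-1],
    [0.14,0.39,0,0,0,-0.77,-1],
    [0.17,0.38,0,0,0,-0.77,-1],
    [0.2,0.36,0,0,0,-0.77,-1],
    [0.23,0.35,0,0,0,-0.77,-1],
    [0.26,0.33,0,0,0,-0.77,-1],
    [0.28,0.3,0,0,0,-0.77,-1]
  ]
}}

```text
time_s: 13.35
eef_pos: [495.7, 264.2, 119.1]
ee_rot: [0.001, 0.347, 0.938, 0.0]
force: [2.1, -5.4, 3.3]
grip_width: 0.172
```

Request:
{"fn": "play_rows", "kwargs": {
  "deltas": [
    [0.31,0.28,0,0,0,-0.77,-1],
    [0.33,0.26,0,0,0,-0.77,-1],
    [0.35,0.23,0,0,0,-0.77,-1],
    [0.36,0.2,0,0,0,-0.77,-1],
    [0.38,0.17,0,0,0,-0.77,-1],
    [0.39,0.14,0,0,0,-0.77,-1],
    [0.2,0.05,0,0,0,-0.4,-1]
  ]
}}

```text
time_s: 13.93
eef_pos: [589.1, 316.6, 119.1]
ee_rot: [0.001, 0.579, 0.815, 0.0]
force: [-2.4, -4.3, 5.3]
grip_width: 0.17
```

Request:
{"fn": "play_rows", "kwargs": {
  "deltas": [
    [0,0,0,0,0,0,-1],
    [0,0,0,0,0,0,-1],
    [0,0,0,0,0,0,-1],
    [0,0,0,0,0,0,-1]
  ]
}}

```text
time_s: 14.27
eef_pos: [587.9, 316.3, 119.1]
ee_rot: [0.001, 0.577, 0.817, 0.0]
force: [-1.5, -4.1, 5.9]
grip_width: 0.172
```

```bash
python3 - <<'E'
from h import *
s=sensors.sense();print(s['eef_pos'],s['force'],s['grip_width'],s['dq'].round(4))
h=np.array([640.4,117.7]);p=np.array([441.2,65.4])
a=np.arctan2(*(p-h)[::-1]);b=np.arctan2(*(s['eef_pos'][:2]-h)[::-1]);print('gate',(a-b)%6.283,np.linalg.norm(s['eef_pos'][:2]-h))
c=capture('side');t=capture('top')
a=cv2.resize(c['pixels'][150:300,180:380],(400,300));b=cv2.resize(t['pixels'][100:250,180:380],(400,300))
cv2.imwrite('pics/end.png',cv2.cvtColor(np.hstack([a,b]),cv2.COLOR_RGB2BGR))
E
```

```text
[587.85470657 316.30506634 119.12180867] [-1.54548598 -4.08927543  5.91785226] 0.17186296939312093 [ 0.0016 -0.0004  0.0031  0.0002 -0.0013  0.0018]
gate 1.568720759230068 205.4385071907037
```

View pics/end.png

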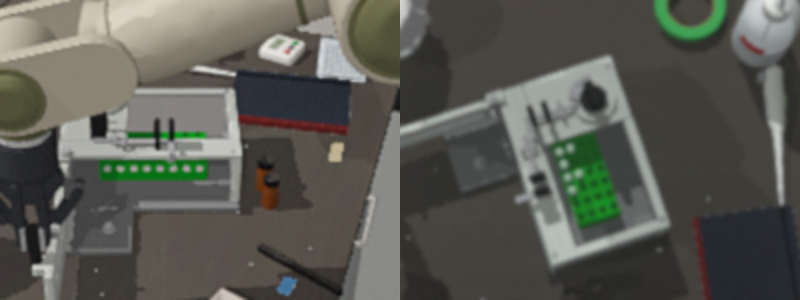

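Request:
{"fn": "play_rows", "kwargs": {
  "deltas": [
    [0.12,0.03,0,0,0,-0.24,-1],
    [0.12,0.03,0,0,0,-0.24,-1],
    [0,0,0,0,0,0,-1],
    [0,0,0,0,0,0,-1],
    [0,0,0,0,0,0,-1],
    [0,0,0,0,0,0,-1]
  ]
}}

```text
time_s: 14.87
eef_pos: [597.5, 318.6, 119.1]
ee_rot: [0.001, 0.598, 0.802, 0.0]
force: [-1.6, -5.4, 6.4]
grip_width: 0.168
```

```bash
python3 - <<'E'
from h import *
s=sensors.sense();print(s['eef_pos'],s['force'],s['grip_width'],abs(s['dq']).max())
h=np.array([640.4,117.7]);p=np.array([441.2,65.4])
a=np.arctan2(*(p-h)[::-1]);b=np.arctan2(*(s['eef_pos'][:2]-h)[::-1]);g=(a-b)%6.283;print('gate',g)
if g>1.55 and .15<s['grip_width']<.19 and abs(s['dq']).max()<.02: print(order.finish_job())
E
```

```text
[597.51001296 318.59548436 119.09893308] [-1.64146116 -5.35792306  6.37262423] 0.16831568436109695 0.0019391374347324018
gate 1.6170300287026453
the job is handed in; nothing more can be done
None
```

The carrier is open and the job is handed in at about 15 s. The gate was still held by its post at the end. No verdict was reported, so these are my own last checks:

- **Knob:** turned to about 1.39 rad, measured in a close-up camera image after release.
- **Catches:** both closed to the same grip opening of 0.304, about 28 mm, which matches fully squeezed. I squeezed them in order, with the fingers bearing on both tabs. The last top view shows both tab pairs together.
- **Gate:** swung past its detent by the post and held at about 1.62 rad, worked out from the TCP position about the hinge. The arm was still, and the fingers held the post at about 16 mm opening with the 50 N squeeze.
- **Loose things:** the rack, the vials and the timer look undisturbed in the last pictures. I did not measure their positions or check the foam box and tip box separately.

Two disagreements came up. The first top-view position was 4–6 mm off in x against the wrist camera. The last wrist view, at the gate post, was about 5 mm off along the pads. I went by the positions felt at the knob and catches instead, and the grip on the post confirmed them.

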